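# Balance a swing-out centrifuge rotor with the matching spare bottle

### The arm

A 6-joint arm with a two-finger parallel gripper is mounted at the origin on the work surface; the furniture and walls round the work are solid. World frame = base frame: x ahead of the robot, y to its left, z up, the work surface at z = 0. Lengths are in m, angles in rad, forces in N, time in s.
With the tool pointing down it reaches from about 0.35 to 0.725 m from the base axis. Payload 6 kg.
Tool frame: the origin (TCP) lies at the very end of the fingers, on their centre line; the grasp point (between the pads) lies 19 mm behind it; y points along the fingers, x is the direction in which the jaws open and shut, and the axes are right-handed (so a half turn about y gives the same grasp; the last joint's range is limited). The gripper opens to 85 mm and grips with 20 to 120 N. Pads are 22 mm wide; open, the fingers measure 114 mm over their backs; the gripper's body (76 mm by 85 mm) begins 54 mm behind the grasp point. The pads swing forward as they close: fully open they stand 13 mm farther back than shut.
Start: joints at [1.443, 0.04, 0.085, 0, -1.615, -0.334], TCP at [0.267, 0.537, 0.231] pointing down, gripper open.
Joint ranges: [-2.56, 2.56], [-1.29, 2.01], [-1.08, 1.49], [-3.29, 1.98], [-2.81, -0.18], [-2.99, 2.99]. Speed limits (rad/s): [2.57, 2.57, 3.01, 3.14, 3.14, 3.14].

### API

Orientations are given as a unit quaternion [w, x, y, z].
In Python, from rig import arm gives the robot as it stands.
- The arm moves only by the tool carry_out, never from a script. Its argument "rows" is a list of rows, each a list of 3 entries, a list of its own where there are three numbers: the shift along the world's x, y, z scaled (see below), then the turn, a rotation vector about the world's x, y, z scaled (see below), then the opening, from -1 (shut) to 1 (fully open), so that 0 is half open. In form: [[[dx, dy, dz], [wx, wy, wz], claw], ...]. A call has 1 to 20 rows; each row is the pose to reach, as a shift and turn from the pose commanded when the call began; what a row does not reach only later rows make up. The controller multiplies each number of a shift by 0.25 m and each number of a turn by 90 degrees. A row lasts 1/8 s, in which the tool goes at most 62.5 mm and 10.7 degrees, less where a joint would pass 70% of its speed; a pose out of reach is approached as far as the arm can. A call with a number of a shift or a turn outside -1 to 1 is refused whole. A call with a gripper value outside its range is refused whole. The fingers move at their own pace and stop on an object; "force" is the grip in N (left out, the last holds). Time passes only in rows, so rows that repeat a pose let the fingers close. It gives the time, the measured TCP pose, the force and the opening at its end, in the units of the state.
- arm.get_obs(): the state, without advancing time (a new reading comes with each control period).
- arm.snapshot(name): name is "side" or "top" or "wrist"; returns a dict with "color" (400x640x3 uint8, red, green, blue), "range_z" (400x640 float32, m along the optical axis (not along the pixel's ray), 0 where there is no reading), "fx", "fy", "cx", "cy" (pixels), "rvec" (rotation vector, rad) and "tvec" (3), from world to camera coordinates, as OpenCV has them; the wrist camera has in their place "tool_from_camera" (4x4, takes a point from camera to tool coordinates, whose origin is the TCP and whose axes are the tool frame's). Camera axes: x right, y down, z forward; pixel columns grow to the right and rows downward; lengths in m; the calibration is good to about 2 mm. The wrist camera is an equidistant fisheye: a pixel r from the principal point sees the ray r / f radians off the axis. A picture is of the moment at which its call begins: read the wrist's pose just before it.
- arm.job_done(): hands the job in, once; it reports no verdict.
Trained networks look in the newest picture that a camera, given by its name, has taken for a name from the list of things; names that differ only in an ending like _2 or _b are one class to them, and where a whole thing is asked for, a point or a joint stands for the part that bears it (a point fixed in the world has none). Each returns a list of dicts, best first, with "confidence" (0 to 1); they miss things now and then, are a little off and sometimes report something else, mostly with a low value. They report only what shows in the picture. A call takes as long as a camera call. They do not tell look-alikes from the thing itself.
- arm.masks_of(query, camera): "pixels" (400x640 bool, what is visible of it) and "uv" ([column, row] in pixels, amid what is visible of it).
- arm.landmark_of(query, camera): "uv" ([column, row] in pixels: a listed point, or the origin of a listed thing).
The state is a dict: "time": time; "q": joint angles; "qvel": joint speeds; "tau": joint torques, N m; "ee_pos": TCP position; "orientation": TCP orientation; "wrist_force": force on the tool from outside, world axes, zero at the start; "ft_torque": the same for the moment, N m; "gripper_width": finger opening in m.
Only numpy, scipy, OpenCV 4.12 (cv2) and the standard library are available. Lean on these libraries where they do the work, as an engineer would, in place of code of your own. Each camera call takes 0.05 s, during which the arm holds its last target.

### The job

Finish loading the centrifuge rotor on its stand so that it is balanced: all four buckets filled, and every bottle with one of its own kind directly opposite it across the hub. Take the one bottle that is missing from the slanted rack, and if a bottle already in the rotor stands in the wrong bucket, move it to the right one. Set each bottle down to the floor of its bucket, upright and without dropping it, let go, and leave the other bottle in the slanted rack and the things around where they are.

Things in the scene. Friction and masses are not known exactly. Their poses are not given: they have to be found in the camera images.
- rotor: Aluminium four-armed centrifuge rotor, locked on a grey stand. Origin on the bench under the hub; z up, x towards bucket 1, y towards bucket 2; any yaw. Bucket centres at 75 mm radius, at 0, 90, 180, 270 degrees: 1 faces 3 across the hub, 2 faces 4. Arms 54 mm high, hub 59 mm, black hub nut (22 mm wide) 71 mm. Three buckets hold a bottle, one (any) is empty.
- bucket1_floor (a point): Centre of the inner floor of bucket 1: a round steel cup with a blue band, hanging between two arms on trunnion pins, so it swings a little when pushed towards or away from the hub. Inner width 48 mm, outer 54 mm; floor 28.5 mm and rim 52 mm above the bench (23.5 mm deep). Hanging straight, z is up and x away from the hub.
- bucket2_floor (a point): The same for bucket 2.
- bucket3_floor (a point): The same for bucket 3.
- bucket4_floor (a point): The same for bucket 4.
- slant_rack: White block (62 x 164 x 22 mm) on a raised steel frame, fixed, behind the tube-rack baskets. Origin on the bench; x to its back, y along it. Two round wells, 44 mm wide, 14 mm deep; centres of their floors at (0, -40, 100) and (0, +40, 100) mm. Wells and bottles lean about 25 degrees from vertical, tops to the front (-x), against a 5 mm steel rail 40 mm up from the floors.
- dark_1: Reagent bottle with BLACK screw cap and a dark red band, 40 mm wide, 85 mm tall, 0.09 kg; parallel body up to about 56 mm, then a shoulder to the 26 mm cap. In the rotor at the start. Origin at the centre of its underside, z along its axis to the cap.
- dark_2: A second black-capped bottle of the same kind and size as dark_1, also in the rotor at the start.
- red_1: Smaller reagent bottle with RED screw cap and a violet band, 34 mm wide, 68 mm tall, 0.05 kg; parallel body up to about 45 mm, then a shoulder to the 23 mm cap. In the rotor at the start. Origin at the centre of its underside, z along its axis to the cap.
- red_spare: A second red-capped bottle of the same kind and size as red_1; at the start it leans in one of the two wells of the slanted rack.
- dark_spare: A third black-capped bottle, like dark_1; it leans in the other well of the slanted rack.
- buffer: Bystander: white buffer bottle with blue cap, 60 mm wide, 125 mm tall, standing on the bench. Origin at the centre of its underside.
- stain: Bystander: slim red bottle with a tall black cap, 33 mm wide, 175 mm tall, standing on the bench. Origin at the centre of its underside.
- lab_timer: Bystander: small white timer with three blue buttons, 62 x 62 x 21 mm, lying on the bench. Origin at the centre of its underside.
Not all that is in view belongs to the job. What is shaped like the dark_1 but yellow is not meant.

How it is judged:
At the end, for the whole second after the job is handed in: All four bottles stand in the rotor's buckets, released and at rest, on the bucket floors (underside 20 to 36 mm above the bench), within 0.2 rad of upright, 60 to 90 mm from the hub axis; the two black-capped ones are opposite each other and the two red-capped ones too (130 to 170 mm apart) (horizontal distance between dark_1 and dark_2 between 0.13 and 0.17 m and horizontal distance between red_1 and red_spare between 0.13 and 0.17 m and horizontal distance between dark_1 and rotor between 0.06 and 0.09 m and height (world z) of dark_1 between 0.02 and 0.036 m and angle between each of dark_1, dark_2, red_1, red_spare's own z axis and vertical below 0.2 rad and linear speed of each of dark_1, dark_2, red_1, red_spare below 0.03 m/s and horizontal distance between dark_2 and rotor between 0.06 and 0.09 m and height (world z) of dark_2 between 0.02 and 0.036 m and horizontal distance between red_1 and rotor between 0.06 and 0.09 m and height (world z) of red_1 between 0.02 and 0.036 m and horizontal distance between red_spare and rotor between 0.06 and 0.09 m and height (world z) of red_spare between 0.02 and 0.036 m); the robot touches nothing.
It fails at once if a bottle is dropped: it moves faster than 0.5 m/s while its underside is less than 45 mm above the bench ((height (world z) of dark_1 below 0.045 m and linear speed of dark_1 above 0.5 m/s) or (height (world z) of dark_2 below 0.045 m and linear speed of dark_2 above 0.5 m/s) or (height (world z) of red_1 below 0.045 m and linear speed of red_1 above 0.5 m/s) or (height (world z) of red_spare below 0.045 m and linear speed of red_spare above 0.5 m/s)).
It fails at once if a bottle is tipped over (more than 60 degrees from upright) (angle between any of dark_1, dark_2, red_1, red_spare, dark_spare's own z axis and vertical above 1.05 rad).
It fails at once if the black-capped bottle in the slanted rack is taken out or pushed about by more than 25 mm (distance of dark_spare from where it was at the start of the episode above 0.025 m).
It fails at once if a bystander (buffer bottle, stain dispenser, timer) is moved by more than 25 mm (distance of any of buffer, stain, lab_timer from where it was at the start of the episode above 0.025 m).
It also fails if it takes over 58 s, if anything falls off the work surface, if the arm or the gripper's body presses on something with over 40 N, if the wrist force passes 120 N, or if a joint passes its speed limit or range.

## Working session

There is one attempt and no reset: what is moved stays moved. The work goes in short steps, Python scripts to look and compute and a tool call to move; the robot and the scene stay as the last step left them, time stands still between calls to the robot, and variables do not carry over. Pictures are saved under pics/ and viewed, and the job is handed in when it is done.

Besides the shell and the picture viewer there is one more tool, called as name(argument=value, ...) on one line, values as JSON. carry_out: Moves the arm, as the interface text tells. Shifts and turns lie within -1 to 1; 1 stands for 0.25 m of shift or 90 degrees of turn. Its arguments: {"type":"object","properties":{"rows":{"type":"array"},"force":{"type":"number"}},"required":["rows"]}

```bash
mkdir -p pics; ls
cat > h.py <<'E'
import numpy as np, cv2, pickle
from scipy.spatial.transform import Rotation as R
def save(name,img):
    cv2.imwrite('pics/'+name+'.png', cv2.cvtColor(img,cv2.COLOR_RGB2BGR))
def cloud(s):
    z=s['range_z']; v,u=np.mgrid[:400,:640]
    x=(u-s['cx'])/s['fx']*z; y=(v-s['cy'])/s['fy']*z
    P=np.stack([x,y,z],-1)
    Rm,_=cv2.Rodrigues(np.array(s['rvec'],float)); t=np.array(s['tvec'],float).ravel()
    return (P-t)@Rm   # world
def proj(s,P):
    return cv2.projectPoints(np.atleast_2d(np.array(P,float)),np.array(s['rvec'],float),np.array(s['tvec'],float),np.array([[s['fx'],0,s['cx']],[0,s['fy'],s['cy']],[0,0,1.]]),None)[0][:,0]
E
python3 - <<'E'
from h import *
from rig import arm
o=arm.get_obs(); print(o)
d={}
for n in ['side','top']:
    s=arm.snapshot(n); d[n]=s; save(n+'0',s['color'])
    print(n,{k:s[k] for k in s if k not in('color','range_z')})
pickle.dump(d,open('s0.pkl','wb'))
E
```

```text
pics
{'time': 0.0, 'q': array([ 1.44271740e+00,  4.08031285e-02,  8.38240750e-02, -4.75415263e-04,
       -1.61552713e+00, -3.33687263e-01]), 'qvel': array([-6.42253304e-04,  1.24258475e-03,  7.55606323e-04, -3.23969674e-05,
        5.04619056e-04,  6.36744854e-04]), 'tau': array([ 4.36065839e-04, -3.68194413e+01,  3.47434008e+01,  6.93285227e+00,
       -5.20783840e-03,  4.95889282e-06]), 'ee_pos': array([0.2671001 , 0.53689471, 0.2302888 ]), 'orientation': array([-0.37180819,  0.37283147, -0.60078371,  0.60151001]), 'wrist_force': array([-0.3784629 ,  0.91053022,  0.66673735]), 'ft_torque': array([0.06566032, 0.03144453, 0.01459694]), 'gripper_width': 0.08507057945473684}
side {'fx': 363.7001870909578, 'fy': 363.7001870909578, 'cx': 321.1747934229244, 'cy': 198.72327771928082, 'rvec': array([ 0.04577922, -2.67179471,  1.60075517]), 'tvec': array([0.48834636, 0.0523396 , 1.28000354])}
top {'fx': 461.02522578862, 'fy': 461.02522578862, 'cx': 320.493245672849, 'cy': 207.61484231068937, 'rvec': array([ 2.13965747, -2.11260746,  0.17158718]), 'tvec': array([0.06126642, 0.50102429, 1.4262256 ])}
```

View pics/side0.png

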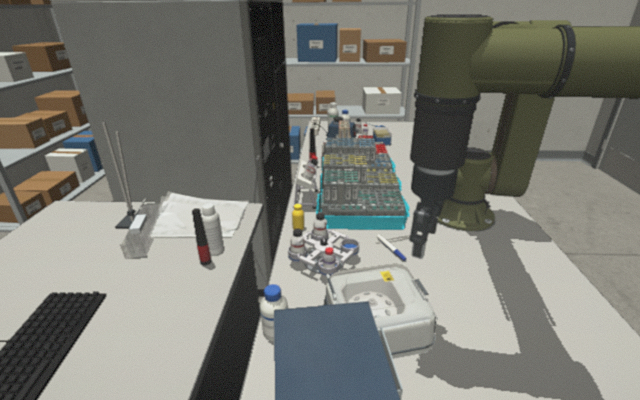

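View pics/top0.png

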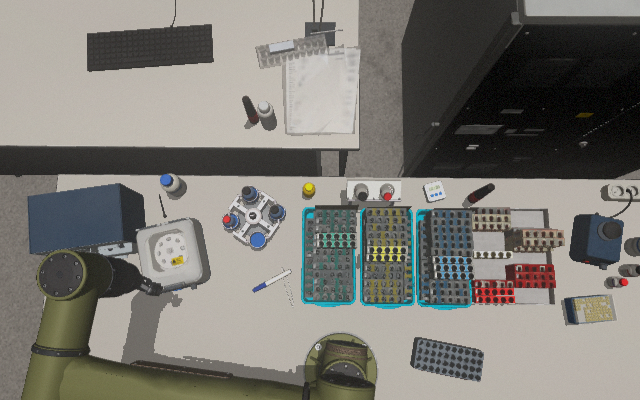

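Run:
```python
from h import *
from rig import arm
d=pickle.load(open('s0.pkl','rb'))
for n in ['top','side']:
    arm.snapshot(n)
    s=d[n]; C=cloud(s)
    for q in ['rotor','bucket1_floor','bucket2_floor','bucket3_floor','bucket4_floor','slant_rack','dark_1','red_1','red_spare','dark_spare','buffer','stain','lab_timer']:
        for f in ('masks_of','landmark_of'):
            r=getattr(arm,f)(q,n)
            for e in r[:5]:
                u,v=np.round(e['uv']).astype(int)
                p=C[v,u] if 0<=u<640 and 0<=v<400 else None
                print(n,q,f[:4],round(e['confidence'],2),np.round(e['uv'],1),None if p is None else p.round(3))
                if f[0]=='m': print('   med',np.median(C[e['pixels']],0).round(3),e['pixels'].sum())
t=d['top']['color']
save('top_crop',np.hstack([cv2.resize(t[170:270,210:310],(400,400),interpolation=3),cv2.resize(t[160:260,330:430],(400,400),interpolation=3)]))
print(arm.get_obs()['time'])
```

```text
top rotor mask 0.62 [253.8 217.5] [0.46  0.275 0.069]
   med [0.46  0.278 0.044] 2013
top rotor land 0.69 [249.4 194.6] [0.529 0.29  0.09 ]
top rotor land 0.62 [252.3 215.1] [0.47  0.281 0.069]
top bucket1_floor land 0.25 [231.8 221.2] [0.449 0.342 0.075]
top bucket2_floor mask 0.66 [256.  199.6] [0.524 0.276 0.033]
   med [0.525 0.282 0.04 ] 67
top bucket2_floor land 0.48 [247.3 191.4] [0.536 0.291 0.119]
top bucket2_floor land 0.25 [181.7 190.9] [0.551 0.517 0.033]
top bucket3_floor mask 0.68 [236.4 226.2] [0.437 0.334 0.049]
   med [0.444 0.337 0.037] 74
top bucket3_floor land 0.68 [230.1 220.5] [0.451 0.346 0.087]
top bucket4_floor mask 0.57 [257.3 240.5] [0.395 0.267 0.038]
   med [0.396 0.266 0.036] 256
top bucket4_floor land 0.55 [257.4 242.9] [0.386 0.268 0.03 ]
top bucket4_floor land 0.39 [231.7 220.9] [0.449 0.342 0.075]
top slant_rack mask 0.58 [373.7 187.8] [ 0.55  -0.096  0.116]
   med [ 0.551 -0.099  0.117] 834
top slant_rack land 0.91 [367.8 194.4] [ 0.524 -0.074  0.152]
top dark_1 mask 0.74 [273.7 208.6] [0.482 0.208 0.115]
   med [0.479 0.204 0.094] 167
top dark_1 ma
[... 3076 characters left out ...]
72.2 306.5] [0.569 0.562 0.098]
   med [0.574 0.558 0.094] 854
side dark_spare mask 0.52 [310.8 170.9] [ 0.525 -0.037  0.142]
   med [ 0.528 -0.042  0.145] 195
side dark_spare mask 0.5 [316.2 231. ] [0.495 0.223 0.064]
   med [0.492 0.225 0.047] 102
side dark_spare mask 0.17 [326.5 269. ] [0.461 0.378 0.05 ]
   med [0.456 0.375 0.043] 145
side dark_spare land 0.76 [304.8 177. ] [ 0.546 -0.037  0.119]
side buffer mask 0.77 [270.2 304.7] [0.573 0.562 0.1  ]
   med [0.574 0.557 0.093] 837
side buffer land 0.55 [278.4 331.3] [0.531 0.702 0.183]
side stain mask 0.68 [311.7 144.5] [ 0.545 -0.413  0.107]
   med [ 0.544 -0.42   0.114] 155
side stain land 0.53 [313.9 168.6] [ 0.514 -0.04   0.148]
2.8
```

View pics/top_crop.png

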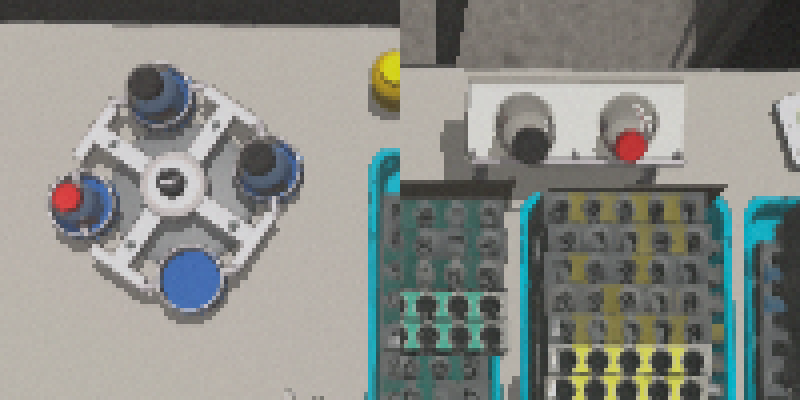

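Run:
```python
from h import *
d=pickle.load(open('s0.pkl','rb'))
from rig import arm
o=arm.get_obs()
q=o['orientation']; Rt=R.from_quat(np.r_[q[1:],q[0]]); print('tool axes cols',Rt.as_matrix().round(3))
# rotor cloud from both cameras
for n in ['top','side']:
    s=d[n];C=cloud(s);col=s['color'].astype(int)
    m=(abs(C[...,0]-.465)<.14)&(abs(C[...,1]-.277)<.14)&(C[...,2]>.02)
    for lo,hi in [(.066,.08),(.055,.062),(.048,.056),(.025,.035)]:
        mm=m&(C[...,2]>lo)&(C[...,2]<hi); print(n,lo,mm.sum(),np.median(C[mm],0).round(4))
    blk=m&(col.max(-1)<70)&(C[...,2]>.098)
    red=m&(col[...,0]>110)&(col[...,1]<80)&(C[...,2]>.06)
    for nm,M in(('blk',blk),('red',red)):
        k,l,st,ce=cv2.connectedComponentsWithStats(M.astype(np.uint8))
        for i in range(1,k):
            if st[i,4]>8:
                P=C[l==i]; print(n,nm,ce[i].round(1),st[i,4],P.mean(0).round(4),P[:,2].max().round(4),P.min(0).round(4),P.max(0).round(4))
    blue=m&(col[...,2]-col[...,0]>50)&(C[...,2]<.06)
    k,l,st,ce=cv2.connectedComponentsWithStats(blue.astype(np.uint8))
    for i in range(1,k):
        if st[i,4]>20:
            P=C[l==i]; print(n,'blue',ce[i].round(1),st[i,4],np.median(P,0).round(4))
    # rack region
    m=(C[...,0]>.45)&(C[...,0]<.65)&(C[...,1]<0.03)&(C[...,1]>-.22)&(C[...,2]>.1)
    red=m&(col[...,0]>100)&(col[...,1]<80); blk=m&(col.max(-1)<60)&(C[...,2]>.15)
    for nm,M in(('blk',blk),('red',red)):
        k,l,st,ce=cv2.connectedComponentsWithStats(M.astype(np.uint8))
        for i in range(1,k):
            if st[i,4]>8:
                P=C[l==i]; print(n,'rack',nm,ce[i].round(1),st[i,4],P.mean(0).round(4),P.min(0).round(4),P.max(0).round(4))
    w=m&(C[...,2]<.135)&(C[...,2]>.105)
    P=C[w]; print('rack top',w.sum(), P.mean(0).round(3),np.percentile(P,[2,98],axis=0).round(3))
    cv2_r=cv2.minAreaRect((P[:,:2]*1000).astype(np.float32)); print(cv2_r)
```

```text
tool axes cols [[-0.446  0.     0.895]
 [-0.895 -0.    -0.446]
 [ 0.    -1.     0.   ]]
top 0.066 100 [0.4665 0.2847 0.0735]
top 0.055 411 [0.4647 0.2801 0.0574]
top 0.048 614 [0.4653 0.2776 0.053 ]
top 0.025 170 [0.4114 0.2718 0.0326]
top blk [246.8 190.9] 33 [0.5376 0.293  0.1119] 0.1188 [0.5282 0.2842 0.1013] [0.5499 0.3044 0.1188]
top blk [274.6 209.6] 40 [0.4803 0.2059 0.1126] 0.1205 [0.4697 0.1961 0.1034] [0.4919 0.2169 0.1205]
top red [226.  218.8] 43 [0.4527 0.3564 0.096 ] 0.1029 [0.4427 0.3467 0.0794] [0.467  0.3689 0.1029]
top blue [234.9 220. ] 29 [0.4584 0.3391 0.0369]
top blue [257.3 239.6] 158 [0.3954 0.2675 0.0348]
top rack blk [361.9 196.3] 28 [ 0.512  -0.0539  0.1754] [ 0.5023 -0.066   0.1671] [ 0.5222 -0.0451  0.1832]
top rack red [387.2 196.1] 49 [ 0.5167 -0.1296  0.1592] [ 0.506  -0.1438  0.1383] [ 0.526  -0.1198  0.1681]
rack top 971 [ 0.537 -0.092  0.119] [[ 0.456 -0.18   0.106]
 [ 0.579  0.017  0.133]]
((516.1091918945312, -86.64679718017578), (231.38829040527344, 130.1045684814453), 89.71526336669922)
side 0.066 227 [0.4741 0.3106 0.0731]
side 0.055 270 [0.474
[... 152 characters left out ...]
4742 0.2045 0.1035] [0.4919 0.2209 0.1144]
side blk [297.1 232.9] 30 [0.541  0.3034 0.1098] 0.1144 [0.5329 0.2928 0.1027] [0.5496 0.308  0.1144]
side red [328.7 251.3] 38 [0.4546 0.361  0.0931] 0.098 [0.4461 0.353  0.0866] [0.4643 0.3667 0.098 ]
side blue [349.4 245.5] 41 [0.3975 0.2529 0.0349]
side rack blk [313.9 161.5] 16 [ 0.5146 -0.048   0.1732] [ 0.5074 -0.0563  0.165 ] [ 0.5213 -0.0452  0.1785]
side rack red [313.6 157. ] 17 [ 0.5194 -0.1159  0.163 ] [ 0.5082 -0.1391  0.1545] [ 0.53   -0.0662  0.1789]
rack top 295 [ 0.545 -0.057  0.12 ] [[ 0.484 -0.167  0.106]
 [ 0.577 -0.012  0.134]]
((529.7942504882812, -94.13631439208984), (166.38662719726562, 99.64636993408203), 89.30453491210938)
```

carry_out(rows=[[[0.8, -1.0, 0.0], [0, 0, 0.417], 0.41], [[0.8, -1.0, 0.0], [0, 0, 0.417], 0.41], [[0.8, -1.0, 0.0], [0, 0, 0.417], 0.41], [[0.8, -1.0, 0.0], [0, 0, 0.417], 0.41], [[0.8, -1.0, 0.0], [0, 0, 0.417], 0.41], [[0.8, -1.0, 0.0], [0, 0, 0.417], 0.41], [[0.8, -1.0, 0.0], [0, 0, 0.417], 0.41], [[0.8, -1.0, 0.0], [0, 0, 0.417], 0.41]], force=40)

```text
time: 3.8
ee_pos: [0.4667, 0.2881, 0.2312]
orientation: [-0.546, 0.546, -0.449, 0.449]
wrist_force: [-0.1, -0.3, 0.8]
gripper_width: 0.0605
```

```bash
cat >> h.py <<'E'
def tool(o):
    q=o['orientation']; T=np.eye(4); T[:3,:3]=R.from_quat(np.r_[q[1:],q[0]]).as_matrix(); T[:3,3]=o['ee_pos']; return T
def wcloud(s,T):
    f=s['fx']; v,u=np.mgrid[:400,:640].astype(float)
    a=u-s['cx'];b=v-s['cy'];r=np.hypot(a,b)+1e-9;th=r/f
    z=s['range_z'].astype(float); k=np.tan(np.minimum(th,1.5))*z/r
    P=np.stack([a*k,b*k,z,np.ones_like(z)],-1)
    P[z==0]=np.nan
    return (P@(T@s['tool_from_camera']).T)[...,:3]
E
python3 - <<'E'
from h import *
from rig import arm
o=arm.get_obs(); print(o['time'],o['ee_pos'],o['gripper_width'],np.abs(o['qvel']).max(),o['q'])
s=arm.snapshot('wrist'); T=tool(o); print(T.round(3))
pickle.dump((s,T),open('w1.pkl','wb'))
save('w1',s['color']); print(s['tool_from_camera'],s['fx'],s['cx'],s['cy'])
E
```

```text
3.8 [0.46668395 0.28814326 0.23115723] 0.060536948139831716 0.01001071354477729 [ 9.19427742e-01 -9.68687258e-02 -4.95771801e-02 -1.77525423e-04
 -1.61815024e+00  8.45830180e-01]
[[ 0.193 -0.     0.981  0.467]
 [-0.981  0.     0.193  0.288]
 [-0.    -1.    -0.     0.231]
 [ 0.     0.     0.     1.   ]]
[[ 9.99999147e-01  1.29135402e-03 -1.93559752e-04 -5.18727650e-04]
 [ 5.70369488e-04 -2.98633706e-01  9.54367636e-01 -1.42168347e-01]
 [ 1.17462302e-03 -9.54366932e-01 -2.98634188e-01  7.64556918e-02]
 [ 0.00000000e+00  0.00000000e+00  0.00000000e+00  1.00000000e+00]] 309.70691628693146 322.84282091733087 199.9191711482922
```

View pics/w1.png

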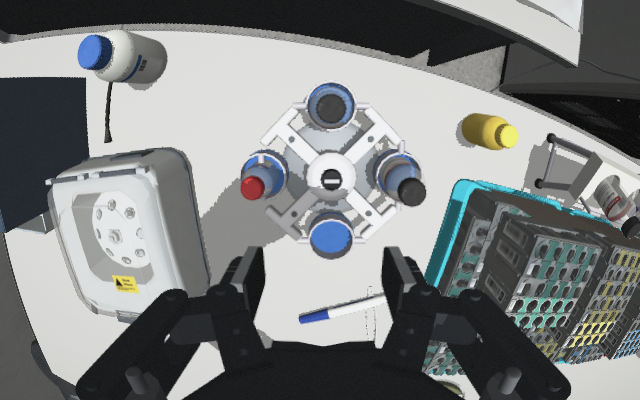

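Run:
```python
from h import *
s,T=pickle.load(open('w1.pkl','rb')); C=wcloud(s,T); col=s['color'].astype(int)
def comp(M,nm,mn=60):
    k,l,st,ce=cv2.connectedComponentsWithStats(M.astype(np.uint8))
    for i in range(1,k):
        if st[i,4]>mn:
            P=C[l==i]; (cx,cy),r=cv2.minEnclosingCircle((P[:,:2]*1000).astype(np.float32))
            print(nm,ce[i].round(1),st[i,4],np.median(P,0).round(4),'mid',((np.percentile(P,3,axis=0)+np.percentile(P,97,axis=0))/2).round(4),'circ',round(cx,1),round(cy,1),round(r,1))
near=(abs(C[...,0]-.467)<.13)&(abs(C[...,1]-.28)<.13)
comp(near&(C[...,2]>.108)&(C[...,2]<.125),'captop')
comp(near&(C[...,2]>.09)&(C[...,2]<.1)&(col[...,0]>100)&(col[...,1]<90),'redtop')
comp(near&(C[...,2]>.066)&(C[...,2]<.076)&(np.hypot(C[...,0]-.467,C[...,1]-.281)<.02),'nut',20)
comp(near&(C[...,2]>.056)&(C[...,2]<.063)&(np.hypot(C[...,0]-.467,C[...,1]-.281)<.05),'hub')
blue=(col[...,2]-col[...,0]>50)&near
comp(blue&(C[...,2]<.045)&(C[...,0]<.43),'E blue')
c=s['color'][60:270,220:445]; save('w1c',cv2.resize(c,None,fx=3,fy=2.8,interpolation=cv2.INTER_CUBIC)[:600,:800])
# rack
r=(C[...,1]<0.0)&(C[...,1]>-.2)&(C[...,0]>.45)&(C[...,0]<.62)&(C[...,2]>.1)
comp(r&(col[...,0]>100)&(col[...,1]<80),'rackred',10)
```

```text
captop [330.5 108.1] 713 [0.5411 0.2971 0.1123] mid [0.5411 0.2969 0.1118] circ 540.7 296.9 13.2
captop [412.5 192.7] 564 [0.4838 0.2097 0.1121] mid [0.4837 0.2093 0.1114] circ 482.9 208.7 13.5
redtop [251.3 188.5] 389 [0.4542 0.3553 0.0952] mid [0.4539 0.3553 0.095 ] circ 453.6 355.7 11.9
nut [331.4 180. ] 355 [0.4711 0.2809 0.0704] mid [0.4707 0.2807 0.0706] circ 470.3 280.7 11.1
hub [331.1 175.9] 1229 [0.4738 0.2817 0.0581] mid [0.4709 0.2806 0.058 ] circ 470.7 281.0 25.9
E blue [330.5 236.6] 966 [0.3937 0.265  0.0334] mid [0.3933 0.2649 0.0333] circ 393.8 265.0 23.6
rackred [617.2 198.6] 18 [ 0.5386 -0.0381  0.1453] mid [ 0.5376 -0.038   0.1445] circ 537.0 -38.6 4.2
```

View pics/w1c.png

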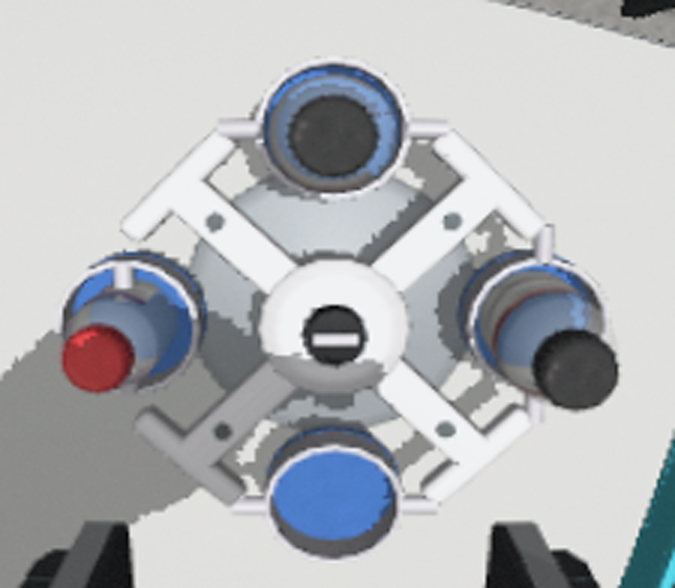

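carry_out(rows=[[[0.065, -0.318, 0], [0, 0, 0], 0.41], [[0.065, -0.318, -0.2], [0, 0, 0], 0.41], [[0.065, -0.318, -0.4], [0, 0, 0], 0.41], [[0.065, -0.318, -0.55], [0, 0, 0], 0.41], [[0.065, -0.318, -0.55], [0, 0, 0], 0.2]], force=30)

```text
time: 4.47
ee_pos: [0.4815, 0.2074, 0.0907]
orientation: [-0.544, 0.548, -0.45, 0.449]
wrist_force: [-0.2, 0.5, 0.6]
gripper_width: 0.0513
```

Run:
```python
from h import *
from rig import arm
o=arm.get_obs(); print(o['time'],o['ee_pos'],o['gripper_width'],o['wrist_force'])
s=arm.snapshot('wrist'); T=tool(o); pickle.dump((s,T),open('w2.pkl','wb')); save('w2',s['color'])
C=wcloud(s,T); m=(abs(C[...,0]-.483)<.03)&(abs(C[...,1]-.209)<.03)&(C[...,2]>.108)&(C[...,2]<.12)
P=C[m]; print(m.sum(),cv2.minEnclosingCircle((P[:,:2]*1000).astype(np.float32)),np.median(P,0))
```

```text
4.475 [0.48151686 0.20742832 0.09074719] 0.051332956893793615 [-0.18731837  0.45877754  0.57987839]
2808 ((486.0549011230469, 207.61558532714844), 31.35201644897461) [0.48564989 0.20823449 0.11223524]
```

View pics/w2.png

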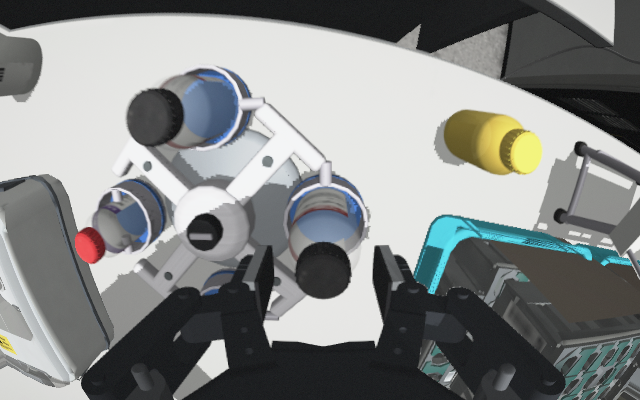

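carry_out(rows=[[[0.004, 0, -0.08], [0, 0, 0], 0.2], [[0.004, 0, -0.147], [0, 0, 0], 0.2], [[0.004, 0, -0.147], [0, 0, 0], 0.0], [[0.004, 0, -0.147], [0, 0, 0], -1], [[0.004, 0, -0.147], [0, 0, 0], -1], [[0.004, 0, -0.147], [0, 0, 0], -1], [[0.004, 0, -0.147], [0, 0, 0], -1]], force=30)

```text
time: 5.4
ee_pos: [0.4849, 0.2077, 0.0576]
orientation: [0.546, -0.546, 0.449, -0.45]
wrist_force: [-0.1, 0.4, 1.2]
gripper_width: 0.0382
```

Run:
```python
from h import *
from rig import arm
o=arm.get_obs(); print(o['time'],o['ee_pos'],o['gripper_width'],o['wrist_force'])
s=arm.snapshot('wrist'); T=tool(o); pickle.dump((s,T),open('w3.pkl','wb')); save('w3',s['color'])
```

```text
5.4 [0.48488861 0.20768644 0.05757288] 0.03816860750836528 [-0.08737786  0.39227029  1.198674  ]
```

View pics/w3.png

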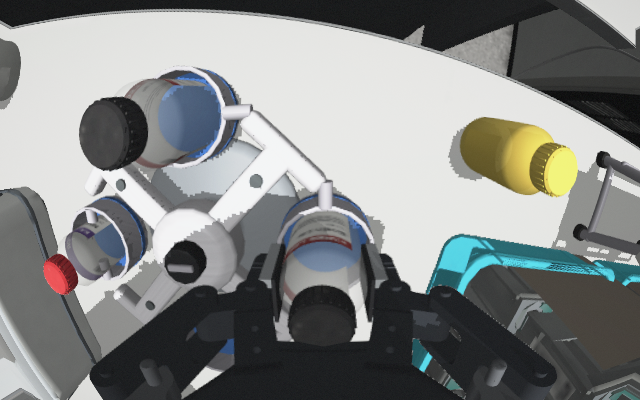

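carry_out(rows=[[[0, 0, 0.06], [0, 0, 0], -1], [[0, 0, 0.14], [0, 0, 0], -1], [[0, 0, 0.24], [0, 0, 0], -1], [[-0.18, 0.116, 0.24], [0, 0, 0], -1], [[-0.362, 0.232, 0.24], [0, 0, 0], -1], [[-0.362, 0.232, 0.2], [0, 0, 0], -1], [[-0.362, 0.232, 0.2], [0, 0, 0], -1]])

```text
time: 6.32
ee_pos: [0.3937, 0.2656, 0.107]
orientation: [-0.546, 0.546, -0.449, 0.449]
wrist_force: [0.3, 0.4, -0.9]
gripper_width: 0.0385
```

Run:
```python
from h import *
from rig import arm
o=arm.get_obs(); print(o['time'],o['ee_pos'],o['gripper_width'],o['wrist_force'])
s=arm.snapshot('wrist'); T=tool(o); pickle.dump((s,T),open('w4.pkl','wb')); save('w4',s['color'])
s2=arm.snapshot('top'); t=arm.snapshot('side'); pickle.dump((s2,t),open('st4.pkl','wb'))
save('st4',np.hstack([cv2.resize(s2['color'][160:280,200:320],(400,400)),cv2.resize(t['color'][190:310,260:380],(400,400))]))
```

```text
6.325 [0.39374523 0.26556546 0.10695556] 0.038544087701871364 [ 0.25306518  0.38343664 -0.89621164]
```

View pics/w4.png

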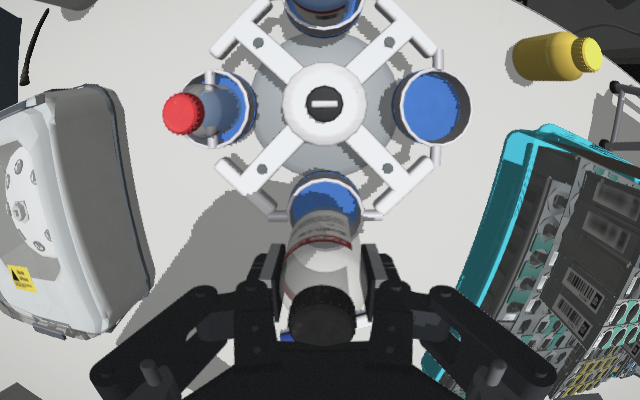

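View pics/st4.png

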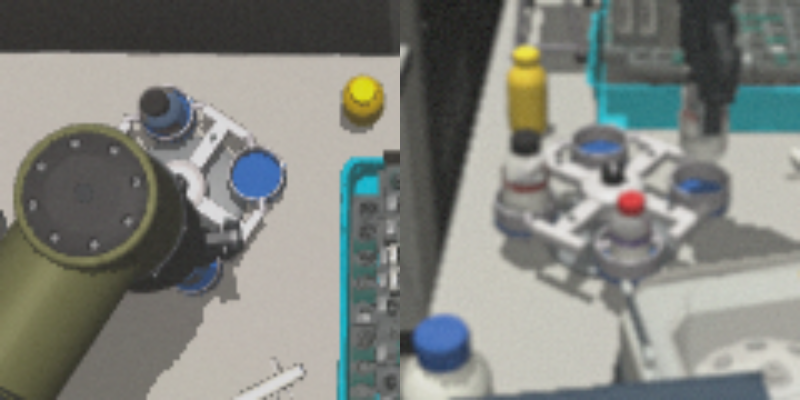

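Run:
```python
from h import *
from scipy.optimize import least_squares
s,T=pickle.load(open('w4.pkl','rb')); C=wcloud(s,T); col=s['color'].astype(int)
def circ(P,r0=None):
    f=(lambda p:np.hypot(P[:,0]-p[0],P[:,1]-p[1])-(p[2] if r0 is None else r0))
    r=least_squares(f,[*P[:,:2].mean(0),.025],loss='soft_l1',f_scale=.001); return r.x, np.abs(r.fun).mean()
for nm,c in (('B',(.4835,.2085)),('E',(.3945,.2658)),('D',(.454,.355)),('A',(.541,.296))):
    d=np.hypot(C[...,0]-c[0],C[...,1]-c[1])
    m=(d<.031)&(d>.019)&(C[...,2]>.0495)&(C[...,2]<.055)&(col.min(-1)>110)
    P=C[m]; 
    if m.sum()>20: print(nm,m.sum(),circ(P,.0255),np.median(P[:,2]), np.ptp(np.arctan2(P[:,1]-c[1],P[:,0]-c[0])))
    b=(d<.03)&(C[...,2]<.036)&(C[...,2]>.02)&(col[...,2]-col[...,0]>50); P=C[b]
    if b.sum()>20: print('  floor',b.sum(),cv2.minEnclosingCircle((P[:,:2]*1000).astype(np.float32)),np.median(P,0))
m=(np.hypot(C[...,0]-.47,C[...,1]-.281)<.02)&(C[...,2]>.066)&(C[...,2]<.076);P=C[m];print('nut',cv2.minEnclosingCircle((P[:,:2]*1000).astype(np.float32)))
m=(np.hypot(C[...,0]-.47,C[...,1]-.281)<.03)&(C[...,2]>.056)&(C[...,2]<.063);P=C[m];print('hub',cv2.minEnclosingCircle((P[:,:2]*1000).astype(np.float32)))
# bottle low end
q=R.from_matrix(T[:3,:3])
L=(C-T[:3,3])@T[:3,:3]
m=(abs(L[...,0])<.017)&(abs(L[...,2])<.05)&(L[...,1]>-.06)&(L[...,1]<.06)
for y0 in np.arange(-.05,.05,.01):
    k=m&(abs(L[...,1]-y0)<.005); P=L[k]; print(round(y0,3),k.sum(), P[:,2].max().round(4) if k.sum() else '', np.percentile(P[:,0],[2,98]).round(4) if k.sum() else '')
```

```text
B 912 (array([0.48513821, 0.20730104, 0.025     ]), np.float64(0.0010207026318190516)) 0.051607597710205844 6.279416538275465
  floor 2950 ((484.7940368652344, 208.90956115722656), 26.541807174682617) [0.4857755  0.20584096 0.03354599]
E 611 (array([0.39692688, 0.26547606, 0.025     ]), np.float64(0.001055255229822348)) 0.05154606931851613 3.918824998044832
  floor 1572 ((400.1470642089844, 265.65545654296875), 25.687278747558594) [0.40401961 0.26747312 0.03351309]
D 776 (array([0.45494165, 0.353843  , 0.025     ]), np.float64(0.0012743287971382863)) 0.05163644226697402 6.268418235614032
  floor 693 ((455.63555908203125, 351.3061218261719), 25.791587829589844) [0.46140529 0.34194983 0.03368086]
A 355 (array([0.54354041, 0.29563541, 0.025     ]), np.float64(0.0005896965068082652)) 0.05147578219439433 6.2701159954668135
  floor 224 ((538.7189331054688, 294.11627197265625), 24.774730682373047) [0.5358339  0.27716645 0.03360522]
nut ((469.88330078125, 280.4756774902344), 11.003752708435059)
hub ((469.786376953125, 280.9105224609375), 25.769878387451172)
-0.05 2456 0.0129 [-0.013  0.011]
-0.04 1340 0.0153 [-0.0141  0.0133]
-0.03 2119 0.0197 [-0.0165  0.0164]
-0.02 771 0.0199 [-0.016   0.0161]
-0.01 595 0.0205 [-0.0161  0.016 ]
0.0 504 0.0206 [-0.0163  0.0161]
0.01 425 0.0209 [-0.0162  0.0163]
0.02 329 0.021 [-0.0156  0.0159]
0.03 25 0.0199 [-0.0158  0.0134]
0.04 0
```

carry_out(rows=[[[0.012, 0, 0], [0, 0, 0], -1], [[0.012, 0, -0.06], [0, 0, 0], -1], [[0.012, 0, -0.12], [0, 0, 0], -1], [[0.012, 0, -0.16], [0, 0, 0], -1], [[0.012, 0, -0.185], [0, 0, 0], -1], [[0.012, 0, -0.197], [0, 0, 0], -1], [[0.012, 0, -0.197], [0, 0, 0], -1]])

```text
time: 7.35
ee_pos: [0.3972, 0.2658, 0.0581]
orientation: [0.546, -0.546, 0.449, -0.449]
wrist_force: [-0.7, 0.2, -1.2]
gripper_width: 0.0386
```

Run:
```python
from h import *
from rig import arm
o=arm.get_obs(); print(o['time'],o['ee_pos'],o['gripper_width'],o['wrist_force'])
s=arm.snapshot('wrist'); T=tool(o); pickle.dump((s,T),open('w5.pkl','wb')); save('w5',s['color'])
```

```text
7.35 [0.39719142 0.26581789 0.05805667] 0.038582287143955445 [-0.71895799  0.21024286 -1.19223186]
```

View pics/w5.png

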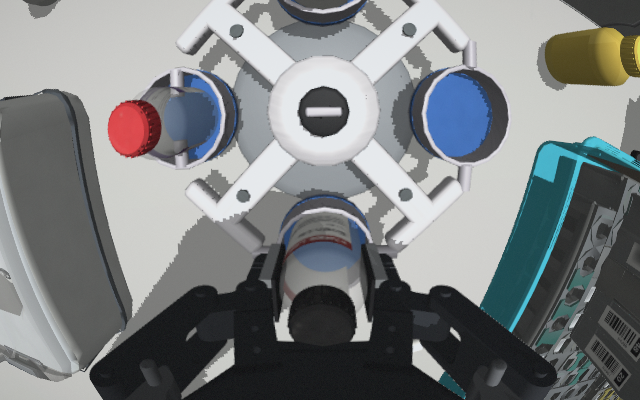

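carry_out(rows=[[[0, 0, -0.004], [0, 0, 0], -1], [[0, 0, -0.004], [0, 0, 0], -1]])

```text
time: 7.65
ee_pos: [0.3973, 0.2659, 0.0575]
orientation: [0.546, -0.546, 0.449, -0.449]
wrist_force: [-0.1, 0.4, 3.0]
gripper_width: 0.038
```

carry_out(rows=[[[0, 0, 0], [0, 0, 0], -0.02], [[0, 0, 0], [0, 0, 0], 0.1], [[0, 0, 0], [0, 0, 0], 0.3], [[0, 0, 0.1], [0, 0, 0], 0.3], [[0, 0, 0.3], [0, 0, 0], 0.3], [[0, 0, 0.5], [0, 0, 0], 0.3], [[0, 0, 0.6], [0, 0, 0], 0.3], [[0, 0, 0.6], [0, 0, 0], 0.3]])

```text
time: 8.65
ee_pos: [0.3977, 0.2663, 0.2091]
orientation: [0.547, -0.544, 0.449, -0.449]
wrist_force: [0.4, -0.0, -1.3]
gripper_width: 0.0553
```

Run:
```python
from h import *
from rig import arm
o=arm.get_obs(); print(o['time'],o['ee_pos'],o['gripper_width'],o['wrist_force'])
s=arm.snapshot('wrist'); T=tool(o); pickle.dump((s,T),open('w6.pkl','wb')); save('w6',s['color'])
C=wcloud(s,T); m=(np.hypot(C[...,0]-.397,C[...,1]-.2655)<.03)&(C[...,2]>.108)&(C[...,2]<.12)
P=C[m]; print(m.sum(),cv2.minEnclosingCircle((P[:,:2]*1000).astype(np.float32)),np.median(P,0))
```

```text
8.65 [0.39772715 0.26628787 0.20912339] 0.055292800243563714 [ 0.35742897 -0.00174404 -1.32029574]
723 ((396.16546630859375, 266.7900695800781), 13.401457786560059) [0.39690758 0.26681703 0.11221834]
```

View pics/w6.png

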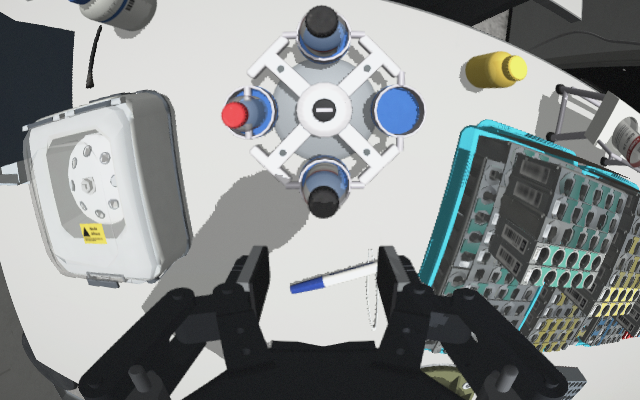

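```bash
cat >> h.py <<'E'
def turn(T,Rd): return R.from_matrix(Rd@T[:3,:3].T).as_rotvec()/(np.pi/2)
def rackR(tilt,yaw):  # tool x along -rack y, tool y into the rack
    c,s=np.cos(tilt),np.sin(tilt)
    M=np.array([[0,s,c],[-1,0,0],[0,-c,s]])
    return R.from_euler('z',yaw).as_matrix()@M
E
python3 - <<'E'
from h import *
s,T=pickle.load(open('w6.pkl','rb')); print(turn(T,rackR(np.radians(25),0)))
E
```

```text
[ 0.02505332 -0.27497889 -0.12140664]
```

carry_out(rows=[[[0.06, -0.1, 0.2], [0.025, -0.275, -0.121], 0.3], [[0.1, -0.3, 0.36], [0.025, -0.275, -0.121], 0.3], [[0.2, -0.5, 0.4], [0.025, -0.275, -0.121], 0.3], [[0.26, -0.75, 0.4], [0.025, -0.275, -0.121], 0.3], [[0.29, -1.0, 0.4], [0.025, -0.275, -0.121], 0.3]])

```text
time: 9.32
ee_pos: [0.4689, 0.0166, 0.305]
orientation: [-0.595, 0.383, -0.38, 0.596]
wrist_force: [1.5, -0.1, -0.1]
gripper_width: 0.0556
```

carry_out(rows=[[[0, -0.2, 0], [0, 0, 0], 0.3], [[0, -0.4, 0], [0, 0, 0], 0.3], [[0, -0.4, 0], [0, 0, 0], 0.3], [[0, -0.4, 0], [0, 0, 0], 0.3]])

```text
time: 9.82
ee_pos: [0.4692, -0.0822, 0.3054]
orientation: [-0.594, 0.382, -0.381, 0.596]
wrist_force: [0.1, 0.5, -0.7]
gripper_width: 0.0553
```

Run:
```python
from h import *
from rig import arm
o=arm.get_obs(); print(o['time'],o['ee_pos'],o['gripper_width'],o['wrist_force'])
s=arm.snapshot('wrist'); T=tool(o); print(T.round(3)); pickle.dump((s,T),open('w7.pkl','wb')); save('w7',s['color'])
for q in('red_spare','dark_spare','slant_rack'):
    for f in ('masks_of','landmark_of'):
        r=getattr(arm,f)(q,'wrist'); print(q,f,[(round(e['confidence'],2),np.round(e['uv'])) for e in r])
        if f[0]=='m' and r: pickle.dump(r,open('m7_%s.pkl'%q,'wb'))
```

```text
9.825 [ 0.46916408 -0.08215718  0.3054474 ] 0.05525726464176464 [ 0.10394245  0.48130427 -0.67927238]
[[-0.001  0.418  0.908  0.469]
 [-1.    -0.003 -0.    -0.082]
 [ 0.003 -0.908  0.418  0.305]
 [ 0.     0.     0.     1.   ]]
red_spare masks_of [(0.97, array([367., 191.]))]
red_spare landmark_of [(0.63, array([363., 184.]))]
dark_spare masks_of [(0.81, array([298., 193.]))]
dark_spare landmark_of [(0.97, array([299., 185.]))]
slant_rack masks_of [(0.9, array([336., 178.]))]
slant_rack landmark_of [(0.63, array([331., 190.])), (0.56, array([114., 285.]))]
```

View pics/w7.png

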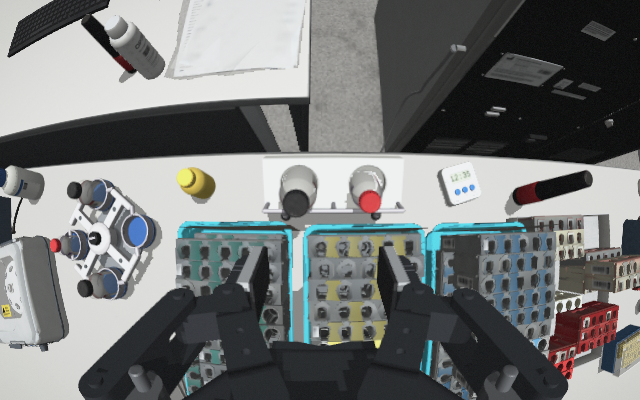

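Run:
```python
from h import *
from scipy.optimize import least_squares
s,T=pickle.load(open('w7.pkl','rb')); C=wcloud(s,T); col=s['color'].astype(int)
save('w7c',cv2.resize(s['color'][140:230,250:420],None,fx=4.5,fy=4.5,interpolation=cv2.INTER_CUBIC))
mr=pickle.load(open('m7_red_spare.pkl','rb'))[0]['pixels'];md=pickle.load(open('m7_dark_spare.pkl','rb'))[0]['pixels']
for nm,m in(('red',mr),('dark',md)):
    P=C[cv2.erode(m.astype(np.uint8),np.ones((3,3)))>0]; print(nm,len(P),P.min(0).round(3),P.max(0).round(3),np.median(P,0).round(3))
redcap=(col[...,0]>120)&(col[...,1]<90)&(col[...,2]<90)&mr
P=C[redcap]; 
# cap face: fit plane by RANSAC
def plane(P):
    best=None;rng=np.random.default_rng(0)
    for _ in range(400):
        a=P[rng.choice(len(P),3,False)];n=np.cross(a[1]-a[0],a[2]-a[0]);
        if np.linalg.norm(n)<1e-9: continue
        n/=np.linalg.norm(n);k=abs((P-a[0])@n)<.0012
        if best is None or k.sum()>best.sum():best=k
    Q=P[best];c=Q.mean(0);n=np.linalg.svd(Q-c)[2][2];n*=np.sign(n[2]);return c,n,best
c,n,k=plane(P); print('redcap face',len(P),k.sum(),c.round(4),n.round(3),'tilt',np.degrees(np.arccos(n[2])),'yaw',np.degrees(np.arctan2(-n[1],-n[0])))
Q=P[k];print((Q.min(0)+Q.max(0))/2,np.ptp(Q,axis=0))
bc=(col.max(-1)<70)&md; P=C[bc]; c2,n2,k2=plane(P); print('blkcap face',len(P),k2.sum(),c2.round(4),n2.round(3),'tilt',np.degrees(np.arccos(n2[2])))
# rack plane
ms=pickle.load(open('m7_slant_rack.pkl','rb'))[0]['pixels']&~mr&~md
P=C[ms]; P=P[(P[:,0]>.5)&(P[:,0]<.63)&(P[:,2]>.09)]
c3,n3,k3=plane(P); Q=P[k3]; print('rack plane',len(P),k3.sum(),c3.round(4),n3.round(3),'tilt',np.degrees(np.arccos(n3[2])),'yaw',np.degrees(np.arctan2(n3[1],n3[0])))
print(np.percentile(Q,[1,99],axis=0).round(4)); print(cv2.minAreaRect((Q[:,:2]*1000).astype(np.float32)))
# cylinder fit on red body: axis direction n, radius .017
B=C[mr&~redcap]; B=B[np.isfinite(B).all(1)]
def f(p):
    a=np.array([p[2],p[3],1.]);a/=np.linalg.norm(a);o=np.array([p[0],p[1],.13])
    d=B-o; h=d@a; r=np.linalg.norm(d-np.outer(h,a),axis=1); return (r-.017)[(B[:,2]<.16)]
r=least_squares(f,[.53,-.125,-.42,0],loss='soft_l1',f_scale=.001); print('cyl',r.x,np.median(abs(r.fun)),len(r.fun),'tilt',np.degrees(np.arctan(np.hypot(*r.x[2:]))))
```

```text
red 957 [nan nan nan] [nan nan nan] [nan nan nan]
dark 1402 [nan nan nan] [nan nan nan] [nan nan nan]
redcap face 382 286 [ 0.5157 -0.1294  0.1587] [-0.467  0.017  0.884] tilt 27.89076411039407 yaw -2.112993344789122
[ 0.51619511 -0.12908174  0.15855909] [0.01925611 0.01970223 0.01114853]
blkcap face 549 424 [ 0.5118 -0.0558  0.1754] [-0.445 -0.023  0.895] tilt 26.477765453534314
rack plane 5301 3713 [ 0.5479 -0.0963  0.1145] [-0.422 -0.001  0.907] tilt 24.96807120152006 yaw -179.80778027567416
[[ 0.5163 -0.1749  0.0996]
 [ 0.5712 -0.0139  0.1258]]
((544.0628662109375, -94.52912902832031), (164.25543212890625, 55.848419189453125), 89.9782943725586)
cyl [ 0.52910693 -0.13065482 -0.6907141  -0.01692118] 0.0012221765288929574 722 tilt 34.641422639611406
```

View pics/w7c.png

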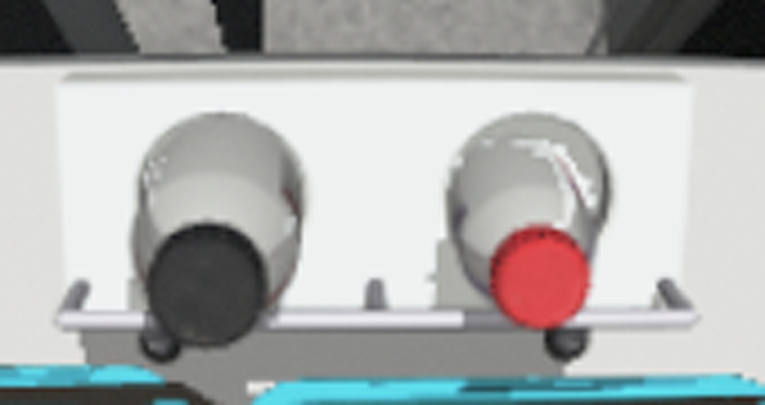

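carry_out(rows=[[[0.06, -0.191, -0.1], [0, -0.026, 0], 0.13], [[0.1, -0.191, -0.28], [0, -0.026, 0], 0.13], [[0.13, -0.191, -0.42], [0, -0.026, 0], 0.13], [[0.13, -0.191, -0.42], [0, -0.026, 0], 0.13], [[0.13, -0.191, -0.42], [0, -0.026, 0], 0.13]])

```text
time: 10.8
ee_pos: [0.5023, -0.1297, 0.204]
orientation: [-0.603, 0.369, -0.367, 0.604]
wrist_force: [0.2, -0.2, -0.1]
gripper_width: 0.0482
```

Run:
```python
from h import *
from rig import arm
o=arm.get_obs(); print(o['time'],o['ee_pos'],o['gripper_width'],o['wrist_force'])
s=arm.snapshot('wrist'); T=tool(o); print(T.round(3)); pickle.dump((s,T),open('w8.pkl','wb')); save('w8',s['color'])
r=arm.masks_of('red_spare','wrist')
pickle.dump(r,open('m8.pkl','wb'));print([(e['confidence'],e['uv'],e['pixels'].sum()) for e in r])
```

```text
10.8 [ 0.50230285 -0.12970437  0.20403098] 0.04820897023161377 [ 0.15329455 -0.2490108  -0.09299597]
[[ 0.     0.458  0.889  0.502]
 [-1.    -0.003  0.002 -0.13 ]
 [ 0.003 -0.889  0.458  0.204]
 [ 0.     0.     0.     1.   ]]
[(0.73, [325.6, 219.6], np.int64(2277)), (0.4, [6.8, 262.8], np.int64(416))]
```

View pics/w8.png

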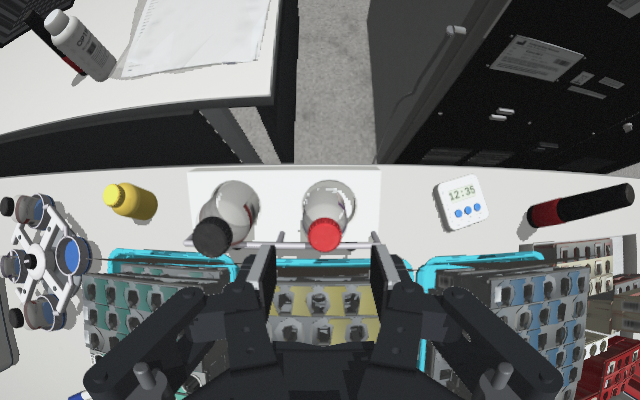

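Run:
```python
from h import *
from scipy.optimize import least_squares
s,T=pickle.load(open('w8.pkl','rb')); C=wcloud(s,T); col=s['color'].astype(int)
L=(C-T[:3,3])@T[:3,:3]
cap=(col[...,0]>120)&(col[...,1]<90)&(col[...,2]<90)
cap[:, :290]=0;cap[:,350:]=0
P=C[cap];Q=L[cap]; P=P[np.isfinite(P).all(1)];Q=Q[np.isfinite(Q).all(1)]
print('cap tool-frame',len(Q),Q.min(0).round(4),Q.max(0).round(4),np.percentile(Q,[2,50,98],axis=0).round(4))
# cap top: smallest tool y
k=Q[:,1]<np.percentile(Q[:,1],5)+.0025
F=P[k];c=F.mean(0);n=np.linalg.svd(F-c)[2][2];n*=np.sign(n[2]);print('face',k.sum(),c.round(4),n.round(3),np.degrees(np.arccos(n[2])),cv2.minEnclosingCircle((Q[k][:,[0,2]]*1000).astype(np.float32)))
m=pickle.load(open('m8.pkl','rb'))[0]['pixels']&~cap
B=L[m];B=B[np.isfinite(B).all(1)]
for y0 in np.arange(.03,.12,.006):
    S=B[abs(B[:,1]-y0)<.003]
    if len(S)>5: print(round(y0,3),len(S),np.percentile(S[:,0],[2,98]).round(4),S[:,2].max().round(4))
```

```text
cap tool-frame 907 [-0.0172  0.0444 -0.0875] [0.0195 0.19   0.0024] [[-0.01    0.0451 -0.019 ]
 [ 0.0001  0.0466 -0.0072]
 [ 0.0102  0.0559  0.0014]]
face 705 [ 0.5157 -0.1301  0.1588] [-0.471  0.008  0.882] 28.110565459362093 ((0.12484436482191086, -9.07066535949707), 10.997185707092285)
0.048 12 [-0.0114  0.0117] -0.0068
0.054 13 [-0.0116  0.0118] 0.0012
0.06 285 [-0.012  0.013] 0.006
0.066 424 [-0.0147  0.016 ] 0.0079
0.072 130 [-0.0161  0.0156] 0.0086
0.078 113 [-0.0147  0.016 ] 0.0087
0.084 93 [-0.0136  0.0164] 0.0085
0.09 89 [-0.0147  0.0152] 0.0091
0.096 88 [-0.0144  0.0158] 0.0089
0.102 85 [-0.0137  0.016 ] 0.0098
0.108 29 [-0.0109  0.0141] 0.0094
0.114 6 [0.0111 0.0188] 0.0045
```

carry_out(rows=[[[-0.028, 0, -0.015], [0, 0, 0], 0.13], [[0.02, 0, -0.108], [0, 0, 0], 0.13], [[0.07, 0, -0.205], [0, 0, 0], 0.13], [[0.11, 0, -0.283], [0, 0, 0], 0.13], [[0.13, 0, -0.322], [0, 0, 0], 0.13], [[0.13, 0, -0.322], [0, 0, 0], 0.13]])

```text
time: 11.65
ee_pos: [0.534, -0.1299, 0.121]
orientation: [-0.603, 0.37, -0.368, 0.604]
wrist_force: [0.2, 0.7, 0.6]
gripper_width: 0.0483
```

Run:
```python
from h import *
from rig import arm
o=arm.get_obs(); print(o['time'],o['ee_pos'],o['gripper_width'],o['wrist_force'])
s=arm.snapshot('wrist'); T=tool(o); pickle.dump((s,T),open('w9.pkl','wb')); save('w9',s['color'])
```

```text
11.65 [ 0.53403707 -0.12991863  0.12102651] 0.04833896152461994 [0.21592385 0.72806473 0.58963098]
```

View pics/w9.png

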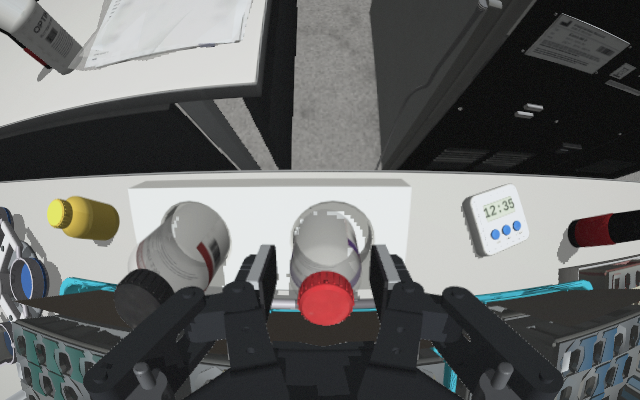

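carry_out(rows=[[[0, 0, 0], [0, 0, 0], -0.1], [[0, 0, 0], [0, 0, 0], -1], [[0, 0, 0], [0, 0, 0], -1], [[0, 0, 0], [0, 0, 0], -1]], force=25)

```text
time: 12.2
ee_pos: [0.5348, -0.1299, 0.1227]
orientation: [-0.603, 0.369, -0.367, 0.604]
wrist_force: [-2.9, 0.8, 6.0]
gripper_width: 0.032
```

carry_out(rows=[[[-0.018, 0, 0.036], [0, 0, 0], -1], [[-0.046, 0, 0.089], [0, 0, 0], -1], [[-0.083, 0, 0.16], [0, 0, 0], -1], [[-0.12, 0, 0.25], [0, 0, 0], -1], [[-0.15, 0, 0.4], [0, 0, 0], -1], [[-0.18, 0, 0.55], [0, 0, 0], -1], [[-0.18, 0, 0.55], [0, 0, 0], -1]])

```text
time: 13.08
ee_pos: [0.4896, -0.13, 0.2624]
orientation: [-0.604, 0.368, -0.367, 0.605]
wrist_force: [0.8, 0.1, -0.4]
gripper_width: 0.0322
```

Run:
```python
from h import *
from rig import arm
o=arm.get_obs(); print(o['time'],o['ee_pos'],o['gripper_width'],o['wrist_force'],o['q'])
s=arm.snapshot('wrist'); T=tool(o); pickle.dump((s,T),open('w10.pkl','wb')); save('w10',s['color'])
C=wcloud(s,T);L=(C-T[:3,3])@T[:3,:3]
m=(abs(L[...,0])<.016)&(abs(L[...,2])<.03)&(L[...,1]>-.05)&(L[...,1]<.05)
B=L[m]
for y0 in np.arange(-.048,.045,.006):
    S=B[abs(B[:,1]-y0)<.003]
    if len(S)>5: print(round(y0,3),len(S),np.percentile(S[:,0],[2,98]).round(4),S[:,2].max().round(4))
# target: vertical, tool x = radial B
# radial direction at B from hub
hub=np.array([.4700,.2806]);Bc=np.array([.4851,.2073]); d=Bc-hub; print(np.hypot(*d),np.degrees(np.arctan2(d[1],d[0])))
x=np.array([.202,-.979,0]);x/=np.linalg.norm(x);y=np.array([0,0,-1.]);Rd=np.stack([x,y,np.cross(x,y)],1)
print('turn radial',turn(T,Rd)); 
x=np.array([0,-1.,0]);Rd=np.stack([x,y,np.cross(x,y)],1);print('turn plain',turn(T,Rd))
```

```text
13.075 [ 0.48958193 -0.13003395  0.26238248] 0.03220352197288857 [ 0.78343129  0.07963544 -0.43200048] [ 0.21104647 -0.6653205  -0.51703269  0.10427989 -1.2516095   1.35055506]
-0.042 1728 [-0.0102  0.0092] 0.0106
-0.036 649 [-0.0116  0.0159] 0.0111
-0.03 423 [-0.0101  0.0158] 0.0113
-0.024 1454 [-0.0147  0.0156] 0.0162
-0.018 657 [-0.0156  0.0158] 0.017
-0.012 407 [-0.0149  0.0156] 0.0173
-0.006 346 [-0.0151  0.0154] 0.0175
-0.0 295 [-0.0149  0.0153] 0.0177
0.006 266 [-0.0151  0.0149] 0.018
0.012 241 [-0.0149  0.0148] 0.0183
0.018 213 [-0.0152  0.0146] 0.0188
0.024 79 [-0.0152  0.0147] 0.0185
0.07483916087183234 -78.35974960559496
turn radial [-0.02942518  0.30382819  0.12707525]
turn plain [1.58208710e-03 3.04727235e-01 2.37019226e-05]
```

View pics/w10.png

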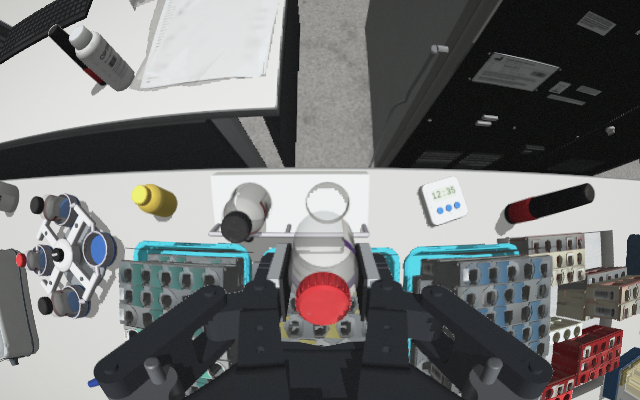

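carry_out(rows=[[[0, 0.2, 0], [-0.03, 0.316, 0.127], -1], [[0, 0.44, 0], [-0.03, 0.316, 0.127], -1], [[0, 0.68, 0], [-0.03, 0.316, 0.127], -1], [[0, 0.9, 0], [-0.03, 0.316, 0.127], -1], [[0, 1.0, 0], [-0.03, 0.316, 0.127], -1]])

```text
time: 13.75
ee_pos: [0.4888, 0.1227, 0.2556]
orientation: [-0.541, 0.557, -0.452, 0.439]
wrist_force: [0.3, 0.0, 0.6]
gripper_width: 0.0319
```

carry_out(rows=[[[-0.009, 0.175, -0.1], [0, 0, 0], -1], [[-0.018, 0.3, -0.25], [0, 0, 0], -1], [[-0.018, 0.349, -0.42], [0, 0, 0], -1], [[-0.018, 0.349, -0.54], [0, 0, 0], -1], [[-0.018, 0.349, -0.57], [0, 0, 0], -1], [[-0.018, 0.349, -0.57], [0, 0, 0], -1]])

```text
time: 14.5
ee_pos: [0.4847, 0.207, 0.1161]
orientation: [-0.541, 0.555, -0.452, 0.441]
wrist_force: [0.1, -0.3, -0.1]
gripper_width: 0.0322
```

Run:
```python
from h import *
from rig import arm
from scipy.optimize import least_squares
o=arm.get_obs(); print(o['time'],o['ee_pos'],o['gripper_width'],o['wrist_force'])
s=arm.snapshot('wrist'); T=tool(o); print(T.round(3));pickle.dump((s,T),open('w11.pkl','wb')); save('w11',s['color'])
C=wcloud(s,T);col=s['color'].astype(int)
def circ(P,r0):
    f=(lambda p:np.hypot(P[:,0]-p[0],P[:,1]-p[1])-r0)
    r=least_squares(f,P[:,:2].mean(0),loss='soft_l1',f_scale=.001); return r.x, np.abs(r.fun).mean()
for nm,c in (('B',(.4851,.2073)),('E',(.397,.2655)),('D',(.455,.354)),('A',(.5435,.2956))):
    d=np.hypot(C[...,0]-c[0],C[...,1]-c[1])
    m=(d<.031)&(d>.019)&(C[...,2]>.0495)&(C[...,2]<.055)&(col.min(-1)>110)
    P=C[m]
    if m.sum()>20: print(nm,m.sum(),circ(P,.0255),np.median(P[:,2]))
m=(np.hypot(C[...,0]-.47,C[...,1]-.281)<.02)&(C[...,2]>.066)&(C[...,2]<.076);P=C[m];print('nut',cv2.minEnclosingCircle((P[:,:2]*1000).astype(np.float32)))
L=(C-T[:3,3])
m=(abs(L[...,0])<.025)&(abs(L[...,1])<.014)&(L[...,2]>-.04)&(L[...,2]<.05);B=L[m]
for y0 in np.arange(-.036,.045,.006):
    S=B[abs(B[:,2]-y0)<.003]
    if len(S)>5: print(round(y0,3),len(S),S[:,0].max().round(4),np.percentile(S[:,1],[2,98]).round(4))
```

```text
14.5 [0.48469953 0.20695953 0.11609801] 0.032232681598053425 [ 0.0732062  -0.25091076 -0.13686008]
[[ 0.202 -0.024  0.979  0.485]
 [-0.979 -0.005  0.202  0.207]
 [-0.    -1.    -0.025  0.116]
 [ 0.     0.     0.     1.   ]]
B 552 (array([0.48580413, 0.20717081]), np.float64(0.0008562637614954001)) 0.051517816204253386
E 153 (array([0.43908432, 0.28299223]), np.float64(0.004326432242712517)) 0.05148471885595063
D 416 (array([0.45500845, 0.35363831]), np.float64(0.0012236915046578204)) 0.051584457159318545
A 566 (array([0.54361533, 0.29505391]), np.float64(0.0009822625817211504)) 0.05155374793036056
nut ((470.3168640136719, 280.21173095703125), 11.244915962219238)
-0.024 94 0.0182 [-0.0124  0.0128]
-0.018 186 0.0183 [-0.0128  0.0136]
-0.012 205 0.0182 [-0.013   0.0136]
-0.006 237 0.018 [-0.0127  0.0133]
-0.0 270 0.018 [-0.0135  0.0135]
0.006 317 0.0178 [-0.0137  0.0136]
0.012 354 0.0176 [-0.0137  0.0134]
0.018 581 0.0176 [-0.0137  0.0135]
0.024 1305 0.0168 [-0.0136  0.0136]
0.03 336 0.0156 [-0.0138  0.0114]
0.036 627 0.0155 [-0.0137  0.0118]
0.042 1646 0.0119 [-0.0087  0.0102]
```

View pics/w11.png

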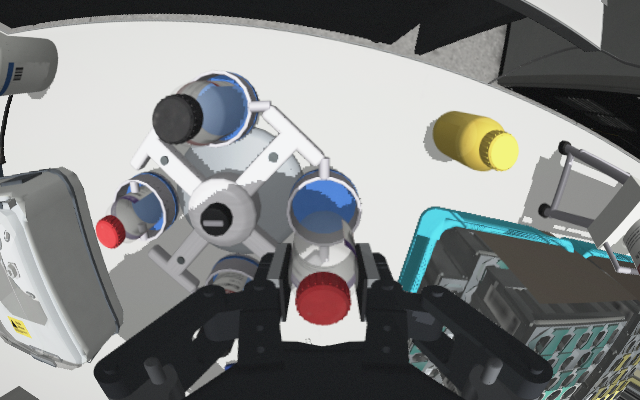

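carry_out(rows=[[[0, 0, -0.06], [0, 0, 0], -1], [[0, 0, -0.12], [0, 0, 0], -1], [[0, 0, -0.17], [0, 0, 0], -1], [[0, 0, -0.205], [0, 0, 0], -1], [[0, 0, -0.225], [0, 0, 0], -1], [[0, 0, -0.232], [0, 0, 0], -1], [[0, 0, -0.232], [0, 0, 0], -1]])

```text
time: 15.42
ee_pos: [0.485, 0.2074, 0.0585]
orientation: [-0.542, 0.554, -0.452, 0.441]
wrist_force: [-0.7, 0.7, -0.3]
gripper_width: 0.0319
```

carry_out(rows=[[[0, 0, -0.004], [0, 0, 0], -1], [[0, 0, -0.006], [0, 0, 0], -1], [[0, 0, -0.006], [0, 0, 0], -1]])

```text
time: 15.8
ee_pos: [0.4848, 0.2074, 0.0568]
orientation: [-0.542, 0.554, -0.452, 0.441]
wrist_force: [0.2, -0.9, -0.9]
gripper_width: 0.0325
```

carry_out(rows=[[[0, 0, -0.004], [0, 0, 0], -1], [[0, 0, -0.004], [0, 0, 0], -1]])

```text
time: 16.05
ee_pos: [0.4847, 0.2073, 0.0556]
orientation: [-0.542, 0.555, -0.452, 0.441]
wrist_force: [0.5, -0.7, -0.6]
gripper_width: 0.0323
```

carry_out(rows=[[[0, 0, -0.004], [0, 0, 0], -1], [[0, 0, -0.004], [0, 0, 0], -1]])

```text
time: 16.3
ee_pos: [0.485, 0.2071, 0.0552]
orientation: [-0.542, 0.555, -0.452, 0.441]
wrist_force: [-0.3, -1.8, 2.6]
gripper_width: 0.032
```

Run:
```python
from h import *
from rig import arm
o=arm.get_obs(); print(o['time'],o['ee_pos'],o['gripper_width'],o['wrist_force'])
s=arm.snapshot('wrist'); T=tool(o);pickle.dump((s,T),open('w12.pkl','wb')); save('w12',s['color'])
C=wcloud(s,T);col=s['color'].astype(int)
m=(np.hypot(C[...,0]-.485,C[...,1]-.207)<.03)&(col[...,0]>100)&(col[...,1]<80)
P=C[m];print(m.sum(),P[:,2].max(),np.percentile(P[:,2],[50,90,98]))
c=(np.hypot(C[...,0]-.455,C[...,1]-.354)<.03)&(col[...,0]>100)&(col[...,1]<80);P=C[c];print('red_1',np.percentile(P[:,2],[50,90,98]))
```

```text
16.3 [0.48496653 0.20711475 0.05515472] 0.03195672812260429 [-0.33638671 -1.82778289  2.6115087 ]
1848 0.09725804172625753 [0.09540367 0.09617825 0.09659678]
red_1 [0.09284564 0.09544946 0.09613734]
```

View pics/w12.png

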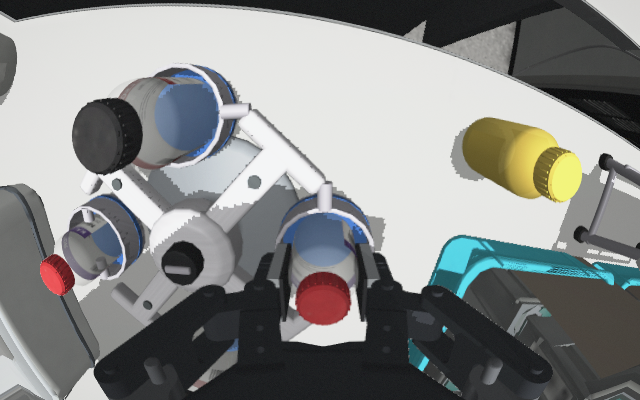

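Contact was felt at 2.6 N, and the cap top stands at 96 mm, level with red_1. I'll release and retreat.

carry_out(rows=[[[0, 0, 0], [0, 0, 0], -0.17], [[0, 0, 0], [0, 0, 0], -0.05], [[0, 0, 0], [0, 0, 0], 0.15], [[0, 0, 0.08], [0, 0, 0], 0.15], [[0, 0, 0.25], [0, 0, 0], 0.15], [[0, 0, 0.5], [0, 0, 0], 0.15], [[0, 0, 0.7], [0, 0, 0], 0.15], [[-0.2, -0.2, 0.8], [0, 0, 0], 0.15], [[-0.2, -0.2, 0.8], [0, 0, 0], 0.15]])

```text
time: 17.48
ee_pos: [0.4344, 0.1564, 0.2577]
orientation: [-0.544, 0.553, -0.452, 0.442]
wrist_force: [-0.5, -0.3, 0.4]
gripper_width: 0.049
```

Run:
```python
from h import *
from rig import arm
o=arm.get_obs(); print(o['time'],o['ee_pos'],o['gripper_width'],o['wrist_force'])
s=arm.snapshot('wrist'); T=tool(o);pickle.dump((s,T),open('w13.pkl','wb')); save('w13',s['color'])
t=arm.snapshot('side');tp=arm.snapshot('top')
save('st13',np.hstack([cv2.resize(tp['color'][160:260,200:300],(400,400)),cv2.resize(t['color'][190:290,270:370],(400,400))]))
C=wcloud(s,T);col=s['color'].astype(int)
for nm,c,lo in (('A',(.5435,.2956),.108),('E',(.397,.2655),.108),('B',(.485,.207),.091),('D',(.455,.354),.091)):
    m=(np.hypot(C[...,0]-c[0],C[...,1]-c[1])<.03)&(C[...,2]>lo)&(C[...,2]<lo+.012);P=C[m]
    n=np.linalg.svd(P-P.mean(0))[2][2]
    print(nm,m.sum(),cv2.minEnclosingCircle((P[:,:2]*1000).astype(np.float32)),np.median(P[:,2]).round(4),np.degrees(np.arccos(abs(n[2]))).round(1))
for cam,S in(('wrist',None),('top',tp)):
  for q in('dark_spare','buffer','lab_timer','stain'):
    r=arm.masks_of(q,cam)
    CC=C if S is None else cloud(S)
    print(cam,q,[(round(e['confidence'],2),np.nanmedian(CC[e['pixels']],0).round(3)) for e in r[:2]])
```

```text
17.475 [0.43437912 0.1564021  0.25768491] 0.048980462707630304 [-0.49924814 -0.27543144  0.41749464]
A 494 ((540.7489624023438, 296.4422607421875), 13.27755355834961) 0.1123 3.0
E 448 ((395.52618408203125, 266.02960205078125), 13.744124412536621) 0.1121 1.1
B 405 ((484.6715087890625, 206.33535766601562), 11.848557472229004) 0.0953 2.5
D 284 ((453.2345886230469, 355.40625), 11.940264701843262) 0.0951 2.2
wrist dark_spare [(0.82, array([ 0.529, -0.043,  0.151])), (0.37, array([0.457, 0.345, 0.077]))]
wrist buffer [(0.71, array([0.566, 0.522, 0.079]))]
wrist lab_timer [(0.87, array([ 0.555, -0.311,  0.018]))]
wrist stain [(0.62, array([ 0.545, -0.414,  0.027]))]
top dark_spare [(0.72, array([ 0.53 , -0.052,  0.161])), (0.37, array([0.425, 0.24 , 0.049]))]
top buffer [(0.55, array([0.561, 0.529, 0.091]))]
top lab_timer [(0.89, array([ 0.563, -0.299,  0.019]))]
top stain [(0.69, array([ 0.539, -0.419,  0.11 ]))]
```

View pics/w13.png

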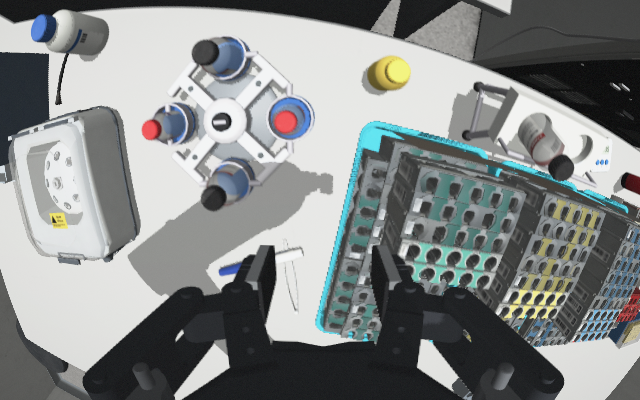

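View pics/st13.png

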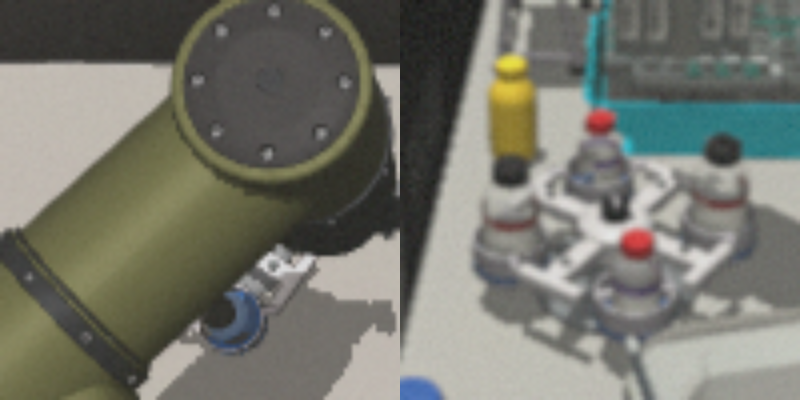

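Run:
```python
from rig import arm
print(arm.job_done())
```

```text
the job is handed in; nothing more can be done
None
```

The rotor is fully loaded and balanced, and I handed the job in at about 18 s of the 58 s allowed. The hand-in gives no verdict, so the result rests on my own checks.

**What I did:** At the start the two black-capped bottles stood in neighbouring buckets. I moved the wrongly placed one into the empty bucket, so it now stands opposite the other black-capped bottle. I then took the red-capped spare out of the slanted rack and set it in the freed bucket, opposite red_1. For both bottles I lowered until I felt light contact with the bucket floor (about 3 N), let go and backed away.

**Last checks (wrist camera, with a look from the side camera):**
- **Spacing:** the cap centres are about 148 mm apart for the black pair and about 152 mm for the red pair.
- **Height:** cap tops are at 112 mm (black) and 95 mm (red), which matches bottles standing on the bucket floors.
- **Tilt:** each cap face measured within 3° of level.
- **Surroundings:** in the top camera, dark_spare, buffer, stain and the timer are within a few millimetres of where they started. The gripper is clear of everything.

**Checks that disagreed:** the first top-camera positions differed by 2–4 mm from the wrist-camera ones, and I used the wrist-camera fits of the bucket rims. In the last top view the arm hides most of the rotor, so that camera gives no check of the final loading. Nothing else failed.

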